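# Tap the salt shaker back to the middle of its stand

### The arm

A 7-joint arm with a two-finger parallel gripper is mounted at the origin on the work surface. World frame = base frame: x ahead of the robot, y to its left, z up, the work surface at z = 0. Lengths are in m, angles in degrees, forces in N, time in s.
With the tool pointing down it reaches from about 0.425 to 0.875 m from the base axis. Payload 4.7 kg.
Tool frame: the origin (TCP) lies at the very end of the fingers, on their centre line; the grasp point (between the pads) lies 19 mm behind it; z points along the fingers, y is the direction in which the jaws open and shut (so a half turn about z gives the same grasp; the last joint's range is limited). The gripper opens to 87 mm and grips with 3 to 60 N. Pads are 19 mm wide; open, the fingers measure 117 mm over their backs; the gripper's body (75 mm by 190 mm) begins 51 mm behind the grasp point.
Start: joints at [-65.254, 18.392, -4.016, 83.108, 1.295, 78.541, -3.26], TCP at [0.264, 0.594, 0.223] pointing down, gripper open.
Joint ranges: [-163.93, 163.93], [-17.29, 119.83], [-79.2, 71.16], [3.27, 140.29], [-89.18, 269.18], [5.43, 117.66], [-154.24, 154.24]. Speed limits (degrees/s): [147.25, 147.25, 180, 180, 180, 180, 180].

### API

Orientations are given as [roll, pitch, yaw] about the fixed x, y, z axes, in that order (R = Rz(yaw) Ry(pitch) Rx(roll)).
In Python, from cell import monitor, read_camera, camera_info, env, look_for gives the robot as it stands.
- The arm moves only by the tool servo_tool, never from a script. Its argument "commands" is one flat list of numbers, 6 for each row, row after row: the shift along the tool's x, y, z in mm, then the turn, a rotation vector about the tool's x, y, z in degrees. A call has 1 to 10 rows; each row shifts and turns the commanded pose from where the row before left it, along the tool's axes as they then stand; what a row does not reach is not made up. A row lasts 1/10 s, in which the tool goes at most 50 mm and 8.59 degrees, less where a joint would pass 70% of its speed; a pose out of reach is approached as far as the arm can. A call is refused whole if a number of a shift passes 50 or a number of a turn 8.59, either way. A call with a gripper value outside its range is refused whole. "jaw" is the finger opening in mm, from 0 to 87, set as the call begins (left out, the last holds). The fingers move at their own pace and stop on an object; "newtons" is the grip in N (left out, the last holds). Time passes only in rows, so rows that do not move let the fingers close. It gives the time, the measured TCP pose, the force and the opening at its end, in the units of the state.
- monitor.get_obs(): the state, without advancing time (a new reading comes with each control period).
- read_camera(name): name is "scene" or "top"; returns (picture, depth): 420x560x3 uint8, red, green, blue; 420x560 float32, m along the optical axis (not along the pixel's ray), 0 where there is no reading.
- camera_info(name): a dict with "camera_matrix" (3x3 intrinsics, pixels), "R" (3x3) and "t" (3): a world point X has camera coordinates R X + t. Camera axes: x right, y down, z forward; pixel columns grow to the right and rows downward; lengths in m; the calibration is good to about 2 mm. A picture is of the moment at which its call begins. camera_info takes no time and is no camera call.
- env.sign_off(): hands the job in, once; it reports no verdict.
Trained networks look in the newest picture that a camera, given by its name, has taken for a name from the list of things; names that differ only in an ending like _2 or _b are one class to them, and where a whole thing is asked for, a point or a joint stands for the part that bears it (a point fixed in the world has none). Each returns a list of dicts, best first, with "conf" (0 to 1); they miss things now and then, are a little off and sometimes report something else, mostly with a low value. They report only what shows in the picture. A call takes as long as a camera call.
- look_for(camera, label): "box" ([left, top, width, height] in pixels, round what is visible of it).
The state is a dict: "time_s": time; "qpos": joint angles; "joint_velocities": joint speeds; "effort": joint torques, N m; "tool_pos": TCP position; "tool_rot": TCP orientation; "force": force on the tool from outside, world axes, zero at the start; "wrist_torque": the same for the moment, N m; "grip_width": finger opening in m.
Only numpy, scipy, OpenCV 4.12 (cv2) and the standard library are available. Lean on these libraries where they do the work, as an engineer would, in place of code of your own. Each camera call takes 0.05 s, during which the arm holds its last target.

### The job

The white salt shaker has slipped out towards the edge of its round teak stand. With the fingertips, push it low down with light taps until its base stands upright in the middle of the stand, wholly inside the pale ring, then come away. It is top-heavy: do not grip, lift, knock hard or topple it, do not shift its stand, and leave the pepper shaker and everything else as they are.

Things in the scene. Friction and masses are not known exactly. Their poses are not given: they have to be found in the camera images.
- salt_shaker: White ceramic shaker, 70 mm tall, top-heavy, about 0.15 kg, loose on the salt stand. Origin: centre of its underside. Flat foot 30 mm across; widest at a vertical band, 42 mm diameter, 5 to 15 mm above the underside; waist 22 mm at 28 to 34 mm, head 34 mm at 46 to 58 mm. Pushed slowly at the band it slides and stops with the finger; pushed at the head it tips over.
- salt_stand: Round teak stand, 108 mm in diameter at the top and 40 mm high, 0.8 kg, loose on the counter, the one that carries the salt shaker. Origin at the centre of its underside; its flat top is 40 mm above that, with a flush pale ring about its centre (inner diameter 56 mm, outer 66 mm). The shaker starts 20 to 30 mm off centre, in any direction.
- pepper_shaker: Black pepper shaker of the same shape and size as the salt shaker, already in the middle of its own stand; leave alone. Origin at the centre of its underside.
- pepper_stand: Second teak stand, same as the first, under the pepper shaker; leave alone. Origin at the centre of its underside.
- jar: Amber glass spice jar, 44 mm in diameter, 75 mm tall, loose, beyond the stands; leave alone. Origin at the centre of its underside.
- spoon: Small steel measuring spoon lying between the stands, bowl 42 mm across and 13 mm high, thin handle reaching 105 mm along its -x; leave alone. Origin under the bowl's centre.
- ladle: Speckled blue enamel ladle lying on the counter beyond the stands: bowl 92 mm across and 36 mm high, handle reaching 290 mm along its -y, to the left; leave alone. Origin under the bowl's centre.
- spice_box: Teak spice box to the left, 134 x 204 x 69 mm, stays put. Origin at the centre of its underside.
- grinder: White electric spice grinder with a clear domed lid, to the right, 120 mm across and 142 mm tall, stays put. Origin at the centre of its underside.

How it is judged:
By the outcome, as a careful person would: the job done as asked, in the order asked, and still so for the second after the job is handed in, with the robot touching nothing.
It also fails if it takes over 38 s, if anything falls off the work surface, if the arm or the gripper's body presses on something with over 40 N, if the wrist force passes 120 N, or if a joint passes its speed limit or range.

## Working session

There is one attempt and no reset: what is moved stays moved. The work goes in short steps, Python scripts to look and compute and a tool call to move; the robot and the scene stay as the last step left them, time stands still between calls to the robot, and variables do not carry over. Pictures are saved under pics/ and viewed, and the job is handed in when it is done.

Besides the shell and the picture viewer there is one more tool, called by a JSON object that holds its "api" and its "payload", one argument or row to a line. servo_tool: Moves the arm, as the interface text tells. Its arguments: {"type":"object","properties":{"commands":{"type":"array","items":{"type":"number"}},"jaw":{"type":"number"},"newtons":{"type":"number"}},"required":["commands"]}

```bash
mkdir -p pics; ls; python3 - <<'E'
from cell import monitor, read_camera, camera_info, env, look_for
import cv2,numpy as np
for n in ["scene","top"]:
    p,d=read_camera(n); cv2.imwrite(f"pics/{n}0.png",p[:,:,::-1]); np.savez(f"pics/{n}0.npz",p=p,d=d)
    c=camera_info(n); print(n,c, -np.array(c["R"]).T@np.array(c["t"]))
o=monitor.get_obs(); print(o)
E
```

```text
pics
scene {'camera_matrix': array([[439.19497465,   0.        , 276.04544877],
       [  0.        , 439.19497465, 207.47125225],
       [  0.        ,   0.        ,   1.        ]]), 'R': array([[-0.44670601,  0.89464376, -0.00814085],
       [ 0.69056407,  0.33899287, -0.63890931],
       [-0.56883654, -0.29102641, -0.76923899]]), 't': array([ 0.28723136, -0.43275794,  1.64356945])} [1.36207742 0.36805422 0.99014293]
top {'camera_matrix': array([[461.1738733 ,   0.        , 273.29698078],
       [  0.        , 461.1738733 , 207.6182854 ],
       [  0.        ,   0.        ,   1.        ]]), 'R': array([[ 0.02799673, -0.99957458, -0.00817519],
       [-0.99838255, -0.02755663, -0.04972834],
       [ 0.0494819 ,  0.0095542 , -0.99872932]]), 't': array([-0.01347527,  0.6480061 ,  1.32625498])} [ 0.58170963 -0.00828397  1.35668384]
{'time_s': 0.1, 'qpos': array([-65.25514195,  18.43519367,  -4.01711497,  83.16742631,
         1.29627792,  78.54294847,  -3.25981293]), 'joint_velocities': array([ 0.03704307, -0.082338  ,  0.03197597, -0.15515585,  0.04718625,
        0.07109805,  0.00170504]), 'effort': array([ 1.35153260e-05, -4.92575991e+01, -4.05539470e-01, -3.13395488e+01,
       -6.40926207e-02,  3.96400702e-02,  8.57395707e-05]), 'tool_pos': array([0.26355814, 0.59361672, 0.22157107]), 'tool_rot': array([-1.79899744e+02,  6.29858481e-03,  1.56066676e+02]), 'force': array([-0.48697726, -0.28279257,  0.20433794]), 'wrist_torque': array([ 0.01265801, -0.02524117, -0.03380975]), 'grip_width': 0.08712995657444801}
```

View pics/top0.png

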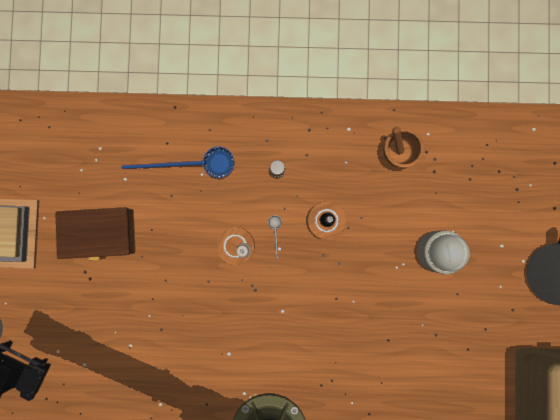

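View pics/scene0.png

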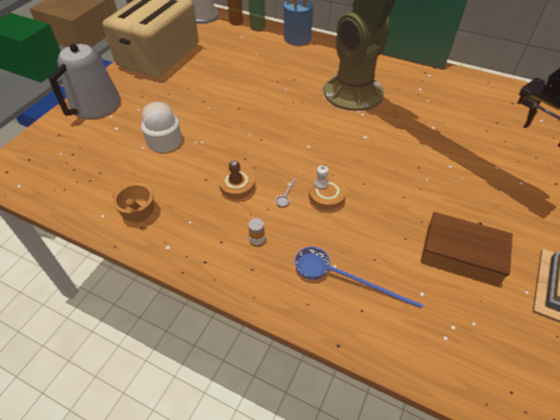

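```bash
cat > h.py <<'E'
from cell import monitor, read_camera, camera_info, env, look_for
import cv2,numpy as np
from scipy.optimize import least_squares
def cloud(n,d):
    c=camera_info(n);K=np.array(c["camera_matrix"]);R=np.array(c["R"]);t=np.array(c["t"])
    v,u=np.mgrid[:420,:560]
    X=np.stack([(u-K[0,2])/K[0,0]*d,(v-K[1,2])/K[1,1]*d,d],-1)
    return (X-t)@R
def proj(n,P):
    c=camera_info(n);K=np.array(c["camera_matrix"])
    q=(np.atleast_2d(P)@np.array(c["R"]).T+np.array(c["t"]))@K.T
    return q[:,:2]/q[:,2:]
def circ(P,r=None):
    f=lambda p:np.hypot(P[:,0]-p[0],P[:,1]-p[1])-(r if r else p[2])
    s=least_squares(f,[*P[:,:2].mean(0),r or .02],loss='soft_l1',f_scale=.002)
    return s.x
E
python3 - <<'E'
from h import *
for n,box in [("top",(195,205,85,85)),("scene",(295,150,70,70))]:
    z=np.load(f"pics/{n}0.npz");p,d=z['p'],z['d'];W=cloud(n,d)
    x,y,w,h=box
    cv2.imwrite(f"pics/{n}z.png",cv2.resize(p[y:y+h,x:x+w,::-1],(595,595),interpolation=cv2.INTER_CUBIC))
    C=W[y:y+h,x:x+w].reshape(-1,3)
    print(n,np.histogram(C[:,2],np.arange(-.01,.13,.01)))
    S=C[(C[:,2]>.032)&(C[:,2]<.046)]
    print("stand pts",len(S),S.min(0),S.max(0),(S.min(0)+S.max(0))/2)
    T=C[C[:,2]>.09]; print("shaker head",len(T),T.min(0),T.max(0),np.median(T,0))
E
```

```text
top (array([2812, 3192,   62,    8,  424,  524,   35,   15,    0,    0,   13,
         85,   26,    0]), array([-0.01,  0.  ,  0.01,  0.02,  0.03,  0.04,  0.05,  0.06,  0.07,
        0.08,  0.09,  0.1 ,  0.11,  0.12,  0.13]))
stand pts 936 [0.4830879  0.05874738 0.03226018] [0.58889512 0.16248641 0.04591293] [0.53599151 0.1106169  0.03908656]
shaker head 153 [ 0.51000293 -0.00828397  0.09060927] [0.58170963 0.10193266 1.35668384] [0.52914084 0.08185173 0.10841353]
scene (array([2330, 1434,   30,   88,  460,  294,   50,   51,   10,   20,   35,
         72,   10,    0]), array([-0.01,  0.  ,  0.01,  0.02,  0.03,  0.04,  0.05,  0.06,  0.07,
        0.08,  0.09,  0.1 ,  0.11,  0.12,  0.13]))
stand pts 719 [0.48013004 0.0601312  0.0320106 ] [0.590476   0.16712645 0.04561403] [0.53530302 0.11362882 0.03881231]
shaker head 133 [0.50852334 0.07288813 0.09009379] [1.36207742 0.36805422 0.99014293] [0.53185159 0.0922397  0.10652992]
```

View pics/topz.png

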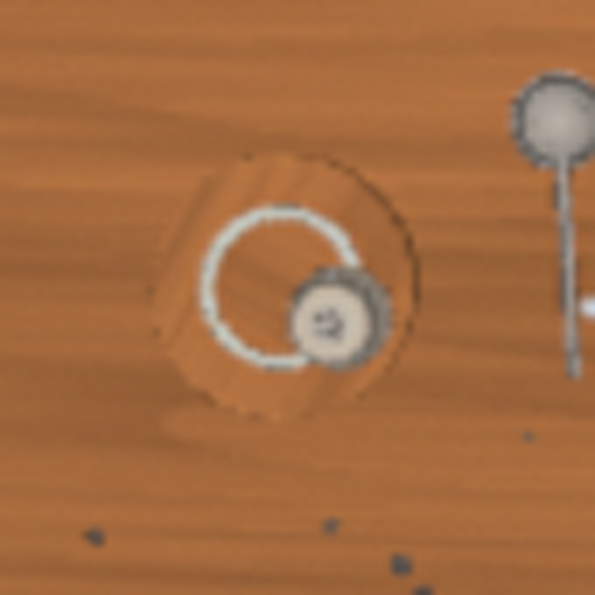

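View pics/scenez.png

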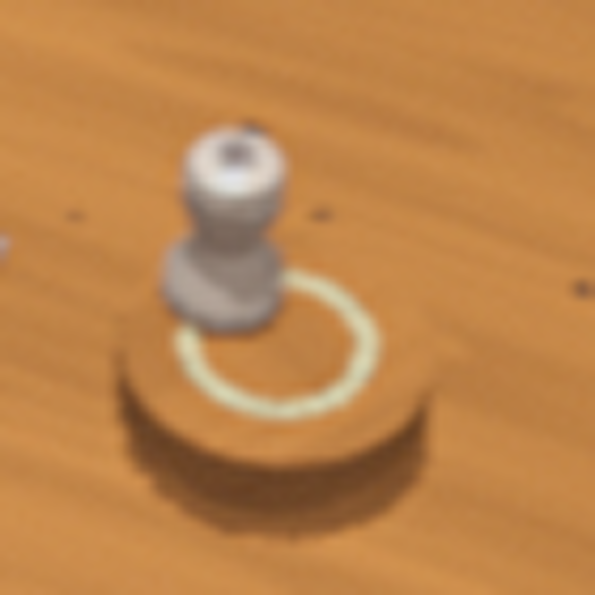

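```bash
cat >> h.py <<'E'
def rayz(n,uv,z):
    c=camera_info(n);K=np.array(c["camera_matrix"]);R=np.array(c["R"]);C=-R.T@np.array(c["t"])
    uv=np.atleast_2d(uv).astype(float)
    r=np.c_[(uv[:,0]-K[0,2])/K[0,0],(uv[:,1]-K[1,2])/K[1,1],np.ones(len(uv))]@R
    return C+r*((z-C[2])/r[:,2])[:,None]
def measure(p,d,n,c0=(.536,.112)):
    W=cloud(n,d); ok=(d>.1)
    near=ok&(np.hypot(W[...,0]-c0[0],W[...,1]-c0[1])<.07)
    hsv=cv2.cvtColor(p,cv2.COLOR_RGB2HSV).astype(int)
    wh=near&(hsv[...,1]<110)&(hsv[...,2]>130)
    m=wh&(W[...,2]<.046)&(W[...,2]>.03)
    vu=np.argwhere(m); P=rayz(n,vu[:,::-1],.04)
    P=P[abs(np.hypot(P[:,0]-c0[0],P[:,1]-c0[1])-.030)<.012]
    rc=circ(P,.0305); 
    res={'ring':rc[:2],'nring':len(P),'rfree':circ(P)[2]}
    m=near&(W[...,2]>.046)&(W[...,2]<.13)
    H=W[m&(W[...,2]>.085)]; 
    T=W[m&(W[...,2]>.104)]
    res['top']=(len(T),T.mean(0) if len(T) else None)
    B=W[m&(W[...,2]<.058)]
    res['nB']=len(B)
    if len(B)>8: res['band']=circ(B,.021)[:2]
    vv=np.argwhere(wh&(W[...,2]>.09)); res['headpx']=vv[:,::-1].mean(0) if len(vv) else None
    return res
E
python3 - <<'E'
from h import *
for n in ["top","scene"]:
    z=np.load(f"pics/{n}0.npz");r=measure(z['p'],z['d'],n);print(n,r)
    for l in ["salt_shaker","salt_stand"]:print(l,[(b['box'],b['conf']) for b in look_for(n,l)][:3])
print("top head px by eye",rayz("top",(195+333/7,205+322/7),.108),"ring",rayz("top",(195+280/7,205+288/7),.04))
s=70/595
print("scene head",rayz("scene",(295+236*s,150+155*s),.11),"ring",rayz("scene",(295+279*s,150+342*s),.04))
E
```

```text
top {'ring': array([0.53585267, 0.11094509]), 'nring': 133, 'rfree': np.float64(0.030554293300788814), 'top': (97, array([0.52559546, 0.08488957, 0.10846357])), 'nB': 37, 'band': array([0.52447855, 0.08880183]), 'headpx': array([241.73831776, 250.92523364])}
salt_shaker [([309.1, 202.4, 38.0, 34.0], 0.67), ([236.4, 243.7, 15.4, 13.9], 0.61)]
salt_stand [([215.5, 226.0, 40.1, 37.9], 0.56)]
scene {'ring': array([0.53421997, 0.11208202]), 'nring': 118, 'rfree': np.float64(0.030782251775256692), 'top': (67, array([0.52584813, 0.0894239 , 0.10781818])), 'nB': 56, 'band': array([0.52146112, 0.08712867]), 'headpx': array([322.45283019, 170.41509434])}
salt_shaker [([314.2, 165.1, 13.2, 22.6], 0.57)]
salt_stand [([310.1, 179.3, 36.5, 29.1], 0.57)]
top head px by eye [[0.52406153 0.08330494 0.108     ]] ring [[0.53409299 0.11029756 0.04      ]]
scene head [[0.52511322 0.08890877 0.11      ]] ring [[0.53501688 0.11448183 0.04      ]]
```

```bash
python3 - <<'E'
import numpy as np
w=np.array([12.2,-27.15]);psi=156.07
for k in range(20):
    a=np.radians(psi);print(round(w@[np.cos(a),np.sin(a)]),round(w@[np.sin(a),-np.cos(a)]),end=' | ');psi-=4.5
E
```

```text
-22 -20 | -24 -18 | -25 -16 | -26 -14 | -27 -12 | -28 -10 | -29 -8 | -29 -5 | -30 -3 | -30 -1 | -30 2 | -30 4 | -29 6 | -29 9 | -28 11 | -27 13 | -26 15 | -24 17 | -23 19 | -22 21 |
```

{"api": "servo_tool", "payload": {
  "commands": [-22,-20,0,0,0,4.5,-24,-18,0,0,0,4.5,-25,-16,0,0,0,4.5,-26,-14,0,0,0,4.5,-27,-12,0,0,0,4.5,-28,-10,0,0,0,4.5,-29,-8,0,0,0,4.5,-29,-5,0,0,0,4.5,-30,-3,0,0,0,4.5,-30,-1,0,0,0,4.5],
  "jaw": 24
}}

```text
time_s: 1.3
tool_pos: [0.3865, 0.3204, 0.2226]
tool_rot: [180.0, -0.0, 110.8]
force: [0.3, 0.2, -0.3]
grip_width: 0.0251
```

{"api": "servo_tool", "payload": {
  "commands": [-30,2,0,0,0,4.5,-30,4,0,0,0,4.5,-29,6,0,0,0,4.5,-29,9,0,0,0,4.5,-28,11,0,0,0,4.5,-27,13,0,0,0,4.5,-26,15,0,0,0,4.5,-24,17,0,0,0,4.5,-23,19,0,0,0,4.5,-22,21,0,0,0,4.5]
}}

```text
time_s: 2.3
tool_pos: [0.5102, 0.0467, 0.2226]
tool_rot: [180.0, -0.0, 65.7]
force: [0.6, 0.5, 0.0]
grip_width: 0.0243
```

{"api": "servo_tool", "payload": {
  "commands": [0,0,0,0,0,0,0,0,0,0,0,0]
}}

```text
time_s: 2.5
tool_pos: [0.5098, 0.0476, 0.2225]
tool_rot: [-180.0, -0.0, 65.8]
force: [-0.4, 0.5, -1.0]
grip_width: 0.0246
```

{"api": "servo_tool", "payload": {
  "commands": [0,-3,20,0,0,0,0,0,20,0,0,0,0,0,20,0,0,0,0,0,20,0,0,0,0,0,20,0,0,0,0,0,20,0,0,0,0,0,20,0,0,0,0,0,16,0,0,0,0,0,10,0,0,0,0,0,6,0,0,0]
}}

```text
time_s: 3.5
tool_pos: [0.5064, 0.051, 0.0498]
tool_rot: [-179.9, 0.0, 66.1]
force: [-0.8, -0.3, 0.2]
grip_width: 0.024
```

{"api": "servo_tool", "payload": {
  "commands": [0,0,0,0,0,0,0,0,0,0,0,0,0,0,0,0,0,0]
}}

```text
time_s: 3.8
tool_pos: [0.5077, 0.0505, 0.0514]
tool_rot: [179.9, -0.1, 66.1]
force: [0.2, 0.2, 0.9]
grip_width: 0.024
```

```bash
cat > snap.py <<'E'
import sys
from h import *
k=sys.argv[1]; ims=[]
for n,(x,y,w,h) in [("top",(195,205,85,85)),("scene",(285,130,90,90))]:
    p,d=read_camera(n)
    try: print(n,measure(p,d,n))
    except Exception as e: print(n,e)
    ims.append(cv2.resize(p[y:y+h,x:x+w,::-1],(400,400),interpolation=cv2.INTER_CUBIC))
cv2.imwrite(f"pics/s{k}.png",np.hstack(ims))
o=monitor.get_obs();print(o['time_s'],o['tool_pos'],o['force'])
E
python3 snap.py 1
```

```text
top {'ring': array([0.53577563, 0.11139225]), 'nring': 83, 'rfree': np.float64(0.03102394184172532), 'top': (3, array([0.54598574, 0.07357073, 0.11398609])), 'nB': 24, 'band': array([0.55426287, 0.11131059]), 'headpx': None}
scene {'ring': array([0.53439559, 0.11205701]), 'nring': 109, 'rfree': np.float64(0.030480700976675705), 'top': (108, array([0.52115935, 0.08327918, 0.11388475])), 'nB': 68, 'band': array([0.52160905, 0.08558952]), 'headpx': array([328.56273764,  77.20152091])}
3.9 [0.50749908 0.05045276 0.05123755] [-0.27330135  0.20748658  0.2558769 ]
```

View pics/s1.png

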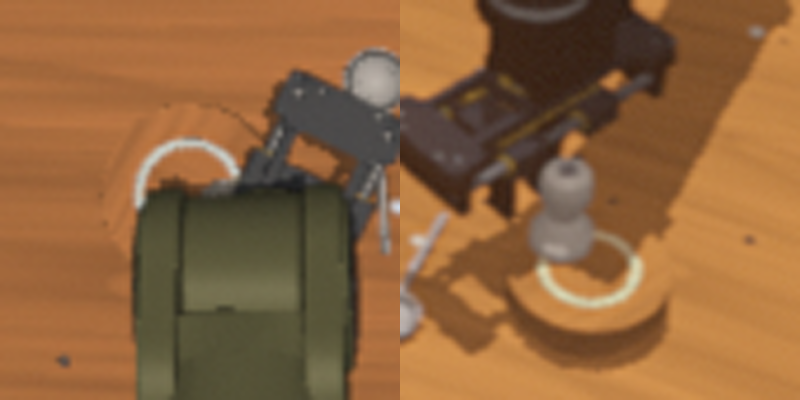

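{"api": "servo_tool", "payload": {
  "commands": [3,0,1.5,0,0,0,3,0,0,0,0,0,2,0,0,0,0,0,1.5,0,0,0,0,0,1.5,0,0,0,0,0,1.5,0,0,0,0,0,1.5,0,0,0,0,0,1.5,0,0,0,0,0,1.5,0,0,0,0,0,1.5,0,0,0,0,0]
}}

```text
time_s: 4.9
tool_pos: [0.5145, 0.0672, 0.049]
tool_rot: [180.0, 0.0, 66.1]
force: [-0.5, -1.4, -0.3]
grip_width: 0.024
```

{"api": "servo_tool", "payload": {
  "commands": [1,0,0,0,0,0,0,0,0,0,0,0]
}}

```text
time_s: 5.1
tool_pos: [0.515, 0.0684, 0.049]
tool_rot: [180.0, -0.0, 66.1]
force: [-0.2, -0.3, -0.5]
grip_width: 0.0244
```

```bash
python3 snap.py 2
```

```text
top {'ring': array([0.53560141, 0.11139008]), 'nring': 45, 'rfree': np.float64(0.029837925003487167), 'top': (0, None), 'nB': 3, 'headpx': None}
scene {'ring': array([0.53427921, 0.111799  ]), 'nring': 88, 'rfree': np.float64(0.030582786281730754), 'top': (96, array([0.52686549, 0.09583329, 0.11582112])), 'nB': 75, 'band': array([0.52550599, 0.09117135]), 'headpx': array([332.52034884,  68.62790698])}
5.2 [0.51498053 0.06834271 0.0490804 ] [-0.84732772 -0.19106776 -0.62759732]
```

View pics/s2.png

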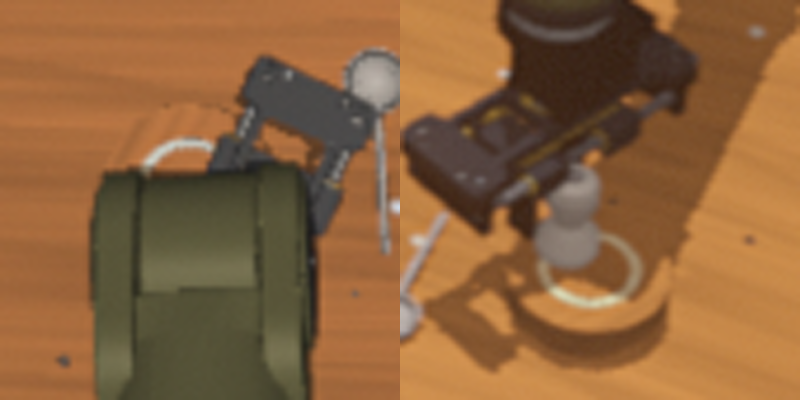

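{"api": "servo_tool", "payload": {
  "commands": [1,0,0,0,0,0,1.5,0,0,0,0,0,1.5,0,0,0,0,0,1.5,0,0,0,0,0,1.5,0,0,0,0,0,1.5,0,0,0,0,0,1.5,0,0,0,0,0,1,0,0,0,0,0,1,0,0,0,0,0,0,0,0,0,0,0]
}}

```text
time_s: 6.2
tool_pos: [0.5198, 0.0793, 0.0491]
tool_rot: [180.0, -0.0, 66.1]
force: [-0.4, 0.0, -0.5]
grip_width: 0.0243
```

```bash
python3 snap.py 3
```

```text
top {'ring': array([0.53555524, 0.11198949]), 'nring': 29, 'rfree': np.float64(0.033502835633813934), 'top': (0, None), 'nB': 3, 'headpx': None}
scene {'ring': array([0.53417815, 0.11190148]), 'nring': 85, 'rfree': np.float64(0.030276650827346832), 'top': (101, array([0.53184576, 0.1074754 , 0.11627634])), 'nB': 77, 'band': array([0.53045133, 0.10237536]), 'headpx': array([332.8164557 ,  64.83755274])}
6.3 [0.51980891 0.07929899 0.04909761] [-0.10491507 -0.04601819  0.09038664]
```

View pics/s3.png

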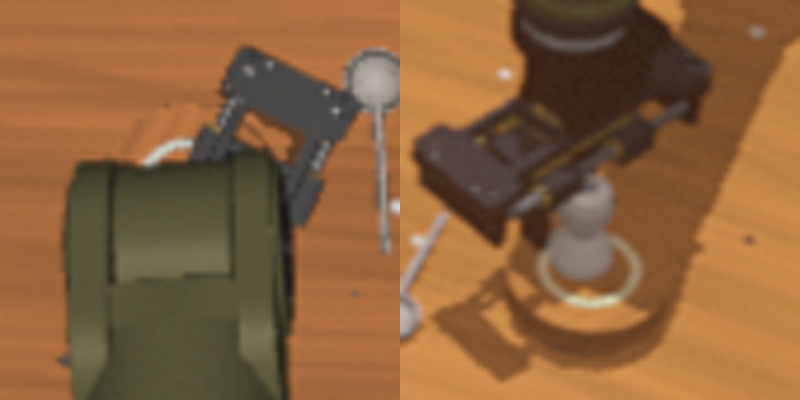

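{"api": "servo_tool", "payload": {
  "commands": [1,0,0,0,0,0,1.5,0,0,0,0,0,1.5,0,0,0,0,0,1.5,0,0,0,0,0,1.5,0,0,0,0,0,1,0,0,0,0,0,0.5,0,0,0,0,0,0,0,0,0,0,0,0,0,0,0,0,0]
}}

```text
time_s: 7.2
tool_pos: [0.5232, 0.087, 0.0491]
tool_rot: [180.0, -0.0, 66.1]
force: [-0.7, -0.4, -0.4]
grip_width: 0.0241
```

{"api": "servo_tool", "payload": {
  "commands": [-1,0,0,0,0,0,-2,0,0,0,0,0,-4,0,0,0,0,0,-6,0,0,0,0,0,-8,0,0,0,0,0,-10,0,0,0,0,0,-10,0,0,0,0,0,-10,0,0,0,0,0,-10,0,0,0,0,0,-5,0,0,0,0,0]
}}

```text
time_s: 8.2
tool_pos: [0.4959, 0.0252, 0.0491]
tool_rot: [-180.0, 0.0, 66.0]
force: [1.1, -0.2, 0.6]
grip_width: 0.0243
```

```bash
python3 snap.py 4
```

```text
top {'ring': array([0.53572882, 0.11104098]), 'nring': 147, 'rfree': np.float64(0.030298564741148552), 'top': (98, array([0.53662067, 0.10920867, 0.10850374])), 'nB': 32, 'band': array([0.5368671 , 0.11134322]), 'headpx': array([232.56435644, 246.15841584])}
scene {'ring': array([0.5339306 , 0.11256418]), 'nring': 117, 'rfree': np.float64(0.03069678887350055), 'top': (96, array([0.53072537, 0.09868953, 0.1127097 ])), 'nB': 52, 'band': array([0.53315062, 0.11196518]), 'headpx': array([327.51111111, 119.93333333])}
8.3 [0.4961727  0.02566433 0.04912943] [-0.26203835  0.31542036 -0.38091674]
```

View pics/s4.png

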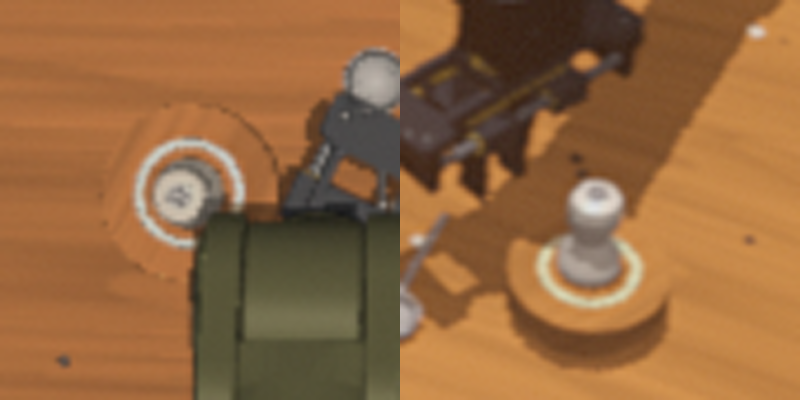

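The shaker stands upright inside the ring and the stand hasn't moved. Next I raise the arm clear.

{"api": "servo_tool", "payload": {
  "commands": [0,0,-10,0,0,0,0,0,-20,0,0,0,0,0,-25,0,0,0,0,0,-25,0,0,0,0,0,-25,0,0,0,0,0,-20,0,0,0,0,0,-10,0,0,0,0,0,0,0,0,0,0,0,0,0,0,0,0,0,0,0,0,0]
}}

```text
time_s: 9.3
tool_pos: [0.4956, 0.0265, 0.1828]
tool_rot: [-179.9, 0.1, 66.1]
force: [-0.3, -0.3, -0.1]
grip_width: 0.0239
```

```bash
python3 - <<'E'
from h import *
p,d=read_camera("scene"); print(measure(p,d,"scene")); cv2.imwrite("pics/end.png",p[:,:,::-1])
E
```

```text
{'ring': array([0.53399548, 0.11250023]), 'nring': 122, 'rfree': np.float64(0.0307444465925728), 'top': (66, array([0.53711904, 0.11382288, 0.10792846])), 'nB': 61, 'band': array([0.53291437, 0.11198034]), 'headpx': array([328.77884615, 174.31730769])}
```

View pics/end.png

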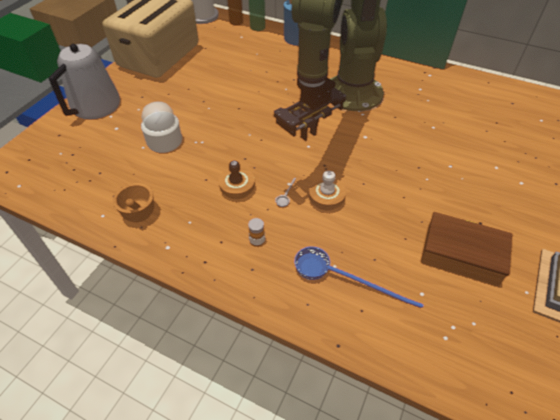

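The final picture shows the salt shaker upright at about (328,185), centred in its ring. The pepper shaker (236,180), spoon (283,200), jar (257,232) and ladle (313,263) are where they were, and the arm is clear.

```bash
python3 -c "
from cell import env
print(env.sign_off())"
```

```text
the job is handed in; nothing more can be done
None
```

The salt shaker now stands upright in the middle of its stand, inside the pale ring, and I handed the job in at about 9.4 s of the 38 s allowed.

I pushed it at its low band in three slow pushes, at most 15–20 mm/s, moving it about 26 mm. The fingertips were held 24 mm apart to keep it centred, with no gripping. I then backed straight off and lifted clear.

- **Position:** both cameras put the shaker within about 1.5 mm of the ring's centre. It has about 13 mm of room each way.
- **Forces:** the readings taken after each move were under about 1.5 N.
- **Stand and other objects:** the ring centre shifted by less than 1 mm between measurements. In the last picture everything else looked unmoved; I judged that by eye.
- **Disagreement:** the two cameras place the shaker and ring 1–4 mm apart in world position, but they agree on where the shaker sits relative to the ring. While the hand covered the stand, the top camera's shaker readings were unusable, so I steered by the scene camera and the finger position.

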